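# Pack up a mower bracket until it lies level

### The arm

A 6-joint arm with a two-finger parallel gripper is mounted at the origin on the work surface. World frame = base frame: x ahead of the robot, y to its left, z up, the work surface at z = 0. Lengths are in m, angles in rad, forces in N, time in s.
With the tool pointing down it reaches from about 0.425 to 0.95 m from the base axis. Payload 14.7 kg.
Tool frame: the origin (TCP) lies between the finger pads; the fingertips stand 19 mm ahead of it and the grasp point (between the pads) is the TCP; z points along the fingers, y is the line along which they close (so a half turn about z gives the same grasp; the last joint's range is limited). The gripper opens to 85 mm and grips with 20 to 120 N. Pads are 22 mm wide; open, the fingers measure 114 mm over their backs; the gripper's body (76 mm by 85 mm) begins 54 mm behind the grasp point. The pads swing forward as they close: fully open they stand 13 mm farther back than shut.
Start: joints at [1.086, 0.48, 1.596, -0, 1.065, -0.047], TCP at [0.276, 0.589, 0.25] pointing down, gripper open.
Joint ranges: [-2.75, 2.75], [-0.82, 2.05], [0.23, 2.67], [-1.56, 4.7], [0.09, 2.69], [-2.92, 2.92]. Speed limits (rad/s): [1.89, 1.89, 2.39, 3.01, 3.01, 3.01].

### API

Orientations are given as a rotation vector (axis times angle).
In Python, from workcell import ctrl gives the robot as it stands.
- The arm moves only by the shell command python3 -m jog 'ROWS' [FORCE]. ROWS is JSON, a list of rows, each a list of 7 numbers: the opening, from -1 (shut) to 1 (fully open), then the shift along the tool's x, y, z scaled (see below), then the turn, a rotation vector about the tool's x, y, z scaled (see below). A call has 1 to 10 rows; each row is the pose to reach, as a shift and turn from the pose commanded when the call began, along the tool's axes at that moment; what a row does not reach only later rows make up. The controller multiplies each number of a shift by 0.2 m and each number of a turn by 45 degrees. A row lasts 1/10 s, in which the tool goes at most 50 mm and 8.59 degrees, less where a joint would pass 70% of its speed; a pose out of reach is approached as far as the arm can. A call with a number of a shift or a turn outside -1 to 1 is refused whole. A call with a gripper value outside its range is refused whole. The fingers move at their own pace and stop on an object; FORCE is the grip in N (left out, the last holds). Time passes only in rows, so rows that repeat a pose let the fingers close. It gives the time, the measured TCP pose, the force, the opening and the grip force at its end, in the units of the state.
- ctrl.read_state(): the state, without advancing time (a new reading comes with each control period).
- ctrl.camera(name): name is "side" or "top"; returns (picture, depth): 480x640x3 uint8, blue, green, red; 480x640 float32, m along the optical axis (not along the pixel's ray), 0 where there is no reading.
- ctrl.get_calibration(name): a dict with "K" (3x3 intrinsics, pixels), "eye" and "rotation" of the camera in the world. Camera axes: x right, y up, looking along -z (the intrinsics and any distortion apply to the point x, -y, -z); pixel columns grow to the right and rows downward; lengths in m; the calibration is good to about 2 mm. A picture is of the moment at which its call begins. get_calibration takes no time and is no camera call.
- ctrl.close_job(): hands the job in; it is judged then, once.
The state is a dict: "t": time; "joint_positions": joint angles; "qvel": joint speeds; "joint_torque": joint torques, N m; "ee_pos": TCP position; "tool_rot": TCP orientation; "ft_force": force on the tool from outside, world axes, zero at the start; "moment": the same for the moment, N m; "opening": opening from 0.0 (shut) to 1.0 (fully open); "gripper_force": force on a finger pad.
Only numpy, scipy, OpenCV 4.12 (cv2) and the standard library are available. Lean on these libraries where they do the work, as an engineer would, in place of code of your own. Each camera call takes 0.05 s, during which the arm holds its last target. There are 200 camera calls.

### The job

Stack packing plates on the jig's seat so that the stack comes up to the same height as the rest post standing at the other end of the jig; choose the plates to suit, two are enough. Then take the steel bracket by its lug and lay it gently, lug up, across stack and post, along the jig and centred on it, so that it lies level, and let go. Do not disturb the tin, the jar or the wrench.

Things in the scene. Friction and masses are not known exactly. Their poses are not given: they have to be found in the camera images.
- jig: Grey steel base plate, 75 x 290 x 15 mm, fixed to the bench (its place and yaw differ from start to start). Origin at the centre of its underside, on the bench; its y axis runs along its length, z up. Near its +y end a bare steel seat block is raised on it; near its -y end stands one of the three round rest posts.
- seat (a point): Centre of the top face of the seat block (74 mm along jig x, 66 mm along jig y), 30 mm above the bench, 90 mm from the jig's centre towards jig +y. The packing plates are stacked here.
- post_place (a point): Point on top of the jig's base plate, 15 mm above the bench, 90 mm from the jig's centre towards jig -y: the foot of the rest post in use stands here.
- post_short: Round steel rest post with a flat 40 mm head and 48 mm foot, 40 mm tall, fixed, upright. Origin at the centre of its underside, 15 mm above the bench, so its top is 55 mm above the bench. Which of the three posts stands on the jig differs from start to start; the other two stand on a small 125 x 60 x 15 mm plywood block on the bench between the plates and the bracket and are not needed.
- post_middle: Round steel rest post with a flat 40 mm head and 48 mm foot, 50 mm tall, fixed, upright. Origin at the centre of its underside, 15 mm above the bench, so its top is 65 mm above the bench. Which of the three posts stands on the jig differs from start to start; the other two stand on a small 125 x 60 x 15 mm plywood block on the bench between the plates and the bracket and are not needed.
- post_tall: Round steel rest post with a flat 40 mm head and 48 mm foot, 65 mm tall, fixed, upright. Origin at the centre of its underside, 15 mm above the bench, so its top is 80 mm above the bench. Which of the three posts stands on the jig differs from start to start; the other two stand on a small 125 x 60 x 15 mm plywood block on the bench between the plates and the bracket and are not needed.
- plate10: Loose bare aluminium packing plate, 64 mm (its x) by 44 mm (its y), 10 mm thick, with one drilled mark along one long edge of its top; 76 g. It lies flat on the bench. Origin at the centre of its underside, z up.
- plate15: Loose bare aluminium packing plate, 64 mm (its x) by 44 mm (its y), 15 mm thick, with a row of two drilled marks along one long edge of its top; 114 g. It lies flat on the bench. Origin at the centre of its underside, z up.
- plate20: Loose bare aluminium packing plate, 64 mm (its x) by 44 mm (its y), 20 mm thick, with a row of three drilled marks along one long edge of its top; 152 g. It lies flat on the bench. Origin at the centre of its underside, z up.
- plate30: Loose bare aluminium packing plate, 64 mm (its x) by 44 mm (its y), 30 mm thick, with a row of four drilled marks along one long edge of its top; 228 g. It lies flat on the bench. Origin at the centre of its underside, z up.
- bracket: Loose dark steel bracket, about 0.6 kg: a flat bar 240 mm (its x) by 34 mm (its y), 8 mm thick, with an upright lug in the middle to hold it by, 44 mm (along x) by 14 mm (along y), rising to 53 mm above the bar's underside. It balances at the lug. Starts flat on the bench, lug up. Origin at the centre of the bar's underside; the two ends of the bar are alike.
- tin: Bystander: closed white tin, 70 mm across, 100 mm tall, loose. Origin at the centre of its underside.
- jar: Bystander: closed jar, 60 mm across, 85 mm tall, loose. Origin at the centre of its underside.
- wrench: Bystander: steel wrench lying loose on the bench beyond the jig.
There are look-alikes about, which are no part of the job. Leave any yellow look-alike of the plate20 alone. What is shaped like the plate15 but turquoise is not meant.

How it is judged:
By the outcome, as a careful person would: the job done as asked, in the order asked, and still so for the second after the job is handed in, with the robot touching nothing.
It also fails if it takes over 72 s, if anything falls off the work surface, if the arm or the gripper's body presses on something with over 40 N, if the wrist force passes 120 N, or if a joint passes its speed limit or range.

## Working session

There is one attempt and no reset: what is moved stays moved. The work goes in short steps, Python scripts to look and compute and a shell command to move; the robot and the scene stay as the last step left them, time stands still between calls to the robot, and variables do not carry over. Pictures are saved under pics/ and viewed, at most 10 in all, crops included, and the job is handed in when it is done.

```bash
ls; mkdir -p pics; python3 - <<'E'
from workcell import ctrl
import cv2,numpy as np
for n in("top","side"):
    p,d=ctrl.camera(n);cv2.imwrite(f"pics/{n}0.png",p);np.save(f"pics/{n}0.npy",d)
    c=ctrl.get_calibration(n);print(n,c)
s=ctrl.read_state();print(s)
E
```

```text
pics
top {'K': array([[550.32795701,   0.        , 329.28476925],
       [  0.        , 550.32795701, 235.96586928],
       [  0.        ,   0.        ,   1.        ]]), 'eye': array([0.45809261, 0.02052412, 1.30944264]), 'rotation': array([ 0.07596063, -0.08880729, -1.59513301])}
side {'K': array([[475.60746701,   0.        , 319.87511098],
       [  0.        , 475.60746701, 242.50728527],
       [  0.        ,   0.        ,   1.        ]]), 'eye': array([0.4781897 , 0.78712457, 0.57205012]), 'rotation': array([ 0.08271246, -1.41013934, -2.63173272])}
{'t': 0.1, 'joint_positions': array([ 1.08638576e+00,  4.80766930e-01,  1.59680656e+00, -9.14922681e-06,
        1.06509174e+00, -4.66246046e-02]), 'qvel': array([-8.09283112e-04,  8.98011554e-05, -3.08003964e-03,  1.08361755e-03,
        6.61800315e-04, -3.16201749e-04]), 'joint_torque': array([ 9.57615193e-04, -9.52247500e+01, -4.31048334e+01, -3.05710355e-04,
        5.24385221e-03,  5.02708599e-05]), 'ee_pos': array([0.27539583, 0.58839672, 0.24973958]), 'tool_rot': array([-6.82127851e-01, -3.06636324e+00,  1.62890545e-03]), 'ft_force': array([-0.09910504, -0.37917994, -0.82898902]), 'moment': array([ 0.03988944, -0.04961299, -0.01434737]), 'gripper_force': 0.0, 'opening': 1.003537744672702}
```

View pics/top0.png

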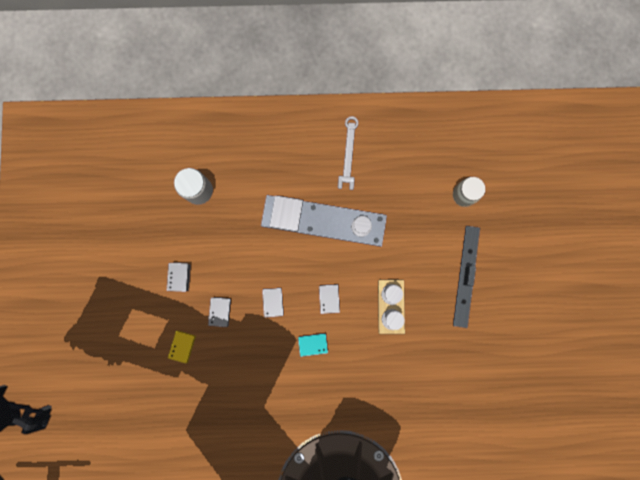

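View pics/side0.png

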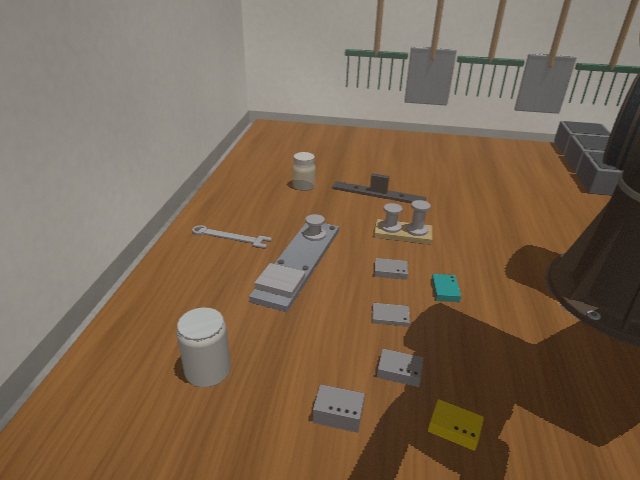

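The top view shows four grey plates at (178,277), (220,311), (272,302) and (329,299). The yellow one at (181,347) and the turquoise one at (313,345) are look-alikes. The jig post is at (362,226), the seat at (286,213) and the bracket at (467,276). In the side view the jig post looks like the shortest; I'll check its height.

```bash
cat > h.py <<'E'
import cv2,numpy as np
from scipy.spatial.transform import Rotation as R
from workcell import ctrl
C={n:ctrl.get_calibration(n) for n in("top","side")}
def ray(n,uv):
    uv=np.atleast_2d(np.asarray(uv,float));c=C[n];K=c["K"]
    d=np.c_[(uv[:,0]-K[0,2])/K[0,0],-(uv[:,1]-K[1,2])/K[1,1],-np.ones(len(uv))]
    return c["eye"],d@R.from_rotvec(c["rotation"]).as_matrix().T
def onplane(n,uv,z):
    e,d=ray(n,uv);return e+d*((z-e[2])/d[:,2])[:,None]
def cloud(n,D):
    v,u=np.mgrid[:480,:640];e,d=ray(n,np.c_[u.ravel(),v.ravel()])
    return (e+d*D.reshape(-1,1)).reshape(480,640,3)
def shot(n):
    p,d=ctrl.camera(n);return p,d,cloud(n,d)
def rect(n,mask,z):
    """min-area rect of a mask, as world centre, size, yaw of long side"""
    cs,_=cv2.findContours(mask.astype(np.uint8),cv2.RETR_EXTERNAL,cv2.CHAIN_APPROX_NONE)
    c=max(cs,key=cv2.contourArea)[:,0]
    w=onplane(n,c,z)[:,:2]
    (cx,cy),(a,b),t=cv2.minAreaRect((w*1000).astype(np.float32))
    if a<b:a,b,t=b,a,t+90
    return np.round([cx,cy,a,b,(t+90)%180-90],1)
E
python3 - <<'E'
from h import *
p=cv2.imread("pics/top0.png");D=np.load("pics/top0.npy");P=cloud("top",D)
Z=P[:,:,2]
bench=Z[330:420,420:600];print("bench",np.median(bench),bench.std(), P[400,430],P[330,600],P[150,100])
for nm,(u,v) in dict(p4=(178,277),p3=(220,309),p1=(272,302),p2=(329,299),post=(362,226),seat=(286,213),base=(335,225),oth1=(393,294),oth2=(394,319),tin=(189,184),jar=(473,189),bar=(470,300),lug=(467,274)).items():
    print(nm,np.round(np.median(P[v-3:v+4,u-3:u+4].reshape(-1,3),0)*1000,1))
crop=p[255:365,155:355];cv2.imwrite("pics/crop.png",cv2.resize(crop,None,fx=4,fy=4,interpolation=cv2.INTER_CUBIC))
E
```

```text
bench 0.000362936007397785 0.08771768670680806 [ 0.20647167 -0.21566284  0.00053215] [ 0.35586079 -0.62584718 -0.00315855] [0.81729483 0.55574158 0.00662627]
p4 [505.6 360.6  29.9]
p3 [429.3 266.4  20.5]
p1 [442.2 146.5  10.7]
p2 [445.8  12.8  15.3]
post [610.5 -67.1  55.8]
seat [648.9 108.5  30.5]
base [619.4  -6.1  15.5]
oth1 [ 453.5 -131.4   65.8]
oth2 [ 398.5 -129.5   80.7]
tin [709.2 318.2  99.7]
jar [ 684.7 -318.6   86. ]
bar [ 434.6 -318.9    6.9]
lug [ 494.8 -308.1   36.8]
```

View pics/crop.png

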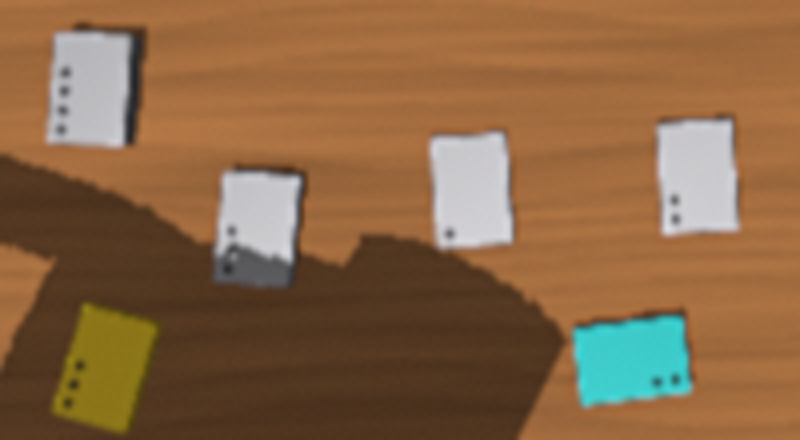

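The jig post's top is at 55 mm, so it is post_short and the stack needs 25 mm: plate15 plus plate10. In the crop, the grey plate with one mark, full picture (272,302), is plate10 (10.7 mm high). The grey plate with two marks at (329,299) is plate15 (15.3 mm); the two-mark turquoise one at (313,345) is the look-alike and stays put. Next I measure the poses.

```bash
python3 - <<'E'
from h import *
p=cv2.imread("pics/top0.png");D=np.load("pics/top0.npy");P=cloud("top",D)
hsv=cv2.cvtColor(p,cv2.COLOR_BGR2HSV);grey=(hsv[...,1]<60)
def win(m,u0,u1,v0,v1):
    o=np.zeros(m.shape,bool);o[v0:v1,u0:u1]=m[v0:v1,u0:u1];return o
bright=grey&(hsv[...,2]>130)
print("p10",rect("top",win(bright,255,292,280,325),.010))
print("p15",rect("top",win(bright,310,350,278,320),.015))
print("p10b",rect("top",win(grey,255,292,280,325),.010))
print("p15b",rect("top",win(grey,310,350,278,320),.015))
jig=win(hsv[...,1]<90,255,395,190,250);print("jig",rect("top",jig,.015))
seat=win(hsv[...,2]>175,255,305,190,240)&grey;print("seat",rect("top",seat,.030))
post=win(hsv[...,2]>185,348,376,212,240)&grey
c=np.argwhere(post)[:,::-1];print("post",onplane("top",c.mean(0),.055)*1000,len(c))
bar=win((hsv[...,2]<90)&(hsv[...,1]<110),445,490,220,335);print("bar",rect("top",bar,.008))
lug=win(hsv[...,2]<45,455,480,255,295);print("lug",rect("top",lug,.053))
s=ctrl.read_state();print(R.from_rotvec(s["tool_rot"]).as_matrix().round(4))
# the other view
p=cv2.imread("pics/side0.png");hsv=cv2.cvtColor(p,cv2.COLOR_BGR2HSV);b=(hsv[...,1]<60)&(hsv[...,2]>130)
ps=np.argwhere(win(hsv[...,1]<60,300,332,212,230)&(hsv[...,2]>110))[:,::-1];print("post side",onplane("side",ps.mean(0),.055)*1000)
for nm,w,z in(("p10",(365,418,295,330),.01),("p15",(368,415,255,285),.015)):print(nm,"side",rect("side",win(hsv[...,1]<60,*w),z))
E
```

```text
p10 [441.7 145.2  64.8  46.5   2.9]
p15 [446.6  13.4  64.9  45.1   2.5]
p10b [441.7 145.2  64.8  46.5   2.9]
p15b [446.9  12.9  65.4  46.1   2.5]
jig [633.   20.5 292.7  81.   79.1]
seat [650.4 118.5  84.3  72.8  78.9]
post [[610.26692384 -66.19720403  55.        ]] 274
bar [ 495.9 -315.9   57.    20.    -5.8]
lug [ 493.3 -301.6   44.3    7.4  -10.1]
[[-9.057e-01  4.239e-01 -5.000e-04]
 [ 4.239e-01  9.057e-01 -1.000e-03]
 [ 0.000e+00 -1.100e-03 -1.000e+00]]
post side [[612.10516539 -54.84139402  55.        ]]
p10 side [443.4 151.4  64.7  52.6   3. ]
p15 side [448.3  23.2  63.7  60.8   1.8]
```

```bash
cat >> h.py <<'E'
def win(m,u0,u1,v0,v1):
    o=np.zeros(m.shape,bool);o[v0:v1,u0:u1]=m[v0:v1,u0:u1];return o
def hmask(P,lo,hi,*w):
    """points in a height band above the local bench (camera tilt fitted out)"""
    Z=P[...,2];X=np.c_[P[...,:2].reshape(-1,2),np.ones(Z.size)];k=(abs(Z)<.009).ravel()
    a=np.linalg.lstsq(X[k],Z.ravel()[k],rcond=None)[0]
    H=Z-(X@a).reshape(Z.shape)
    return win((H>lo)&(H<hi),*w),H,a
E
python3 - <<'E'
from h import *
P=cloud("top",np.load("pics/top0.npy"))
for nm,lo,hi,w,z in(("p10",.007,.03,(250,295,275,330),.01),("p15",.010,.03,(305,355,270,325),.015),("base",.0115,.1,(255,395,185,255),.015),
 ("seat",.0255,.04,(255,310,185,255),.03),("post",.049,.07,(340,385,205,250),.055),("bar",.005,.1,(440,495,215,340),.008),("lug",.045,.07,(440,495,215,340),.053)):
    m,H,a=hmask(P,lo,hi,*w);print(nm,rect("top",m,z),m.sum(),np.median(H[m]).round(4))
print(a)
E
```

```text
p10 [442.8 144.8  63.9  44.3   2.6] 473 0.0102
p15 [447.6  12.6  63.9  43.8   2. ] 506 0.0152
base [633.6  20.2 289.6  77.6  78.9] 3612 0.017
seat [649.9 108.5  74.3  66.1 -11.4] 838 0.0302
post [615.3 -67.3  37.1  36.8  -1.8] 232 0.0547
bar [ 492.5 -313.8  239.8   41.1   -9. ] 1505 0.0083
lug [ 492.2 -313.    43.6   15.8  -11.1] 130 0.053
[ 1.72775964e-05 -2.43459777e-04  3.20878457e-04]
```

```bash
cat >> h.py <<'E'
def plan(x,y,z,yaw=None):
    """mm, deg: tool-y heading yaw; prints scaled shift and turn from here"""
    s=ctrl.read_state();M=R.from_rotvec(s["tool_rot"]).as_matrix()
    d=M.T@(np.array([x,y,z])/1000-s["ee_pos"])/.2
    h=np.degrees(np.arctan2(M[1,1],M[0,1]))
    t=0 if yaw is None else -((yaw-h+90)%180-90)/45
    print("shift",d.round(3),"turn z",round(t,3),"heading",h.round(1),"pos",(s["ee_pos"]*1000).round(1),"j6",s["joint_positions"][5].round(2),"t",s["t"],"F",s["ft_force"].round(1),"op",round(s["opening"],3),"g",round(s["gripper_force"],1))
E
python3 -m jog '[[1,-0.8,-0.9,0.25,0,0,0],[1,-0.8,-0.9,0.25,0,0,0],[1,-0.8,-0.9,0.25,0,0,0],[1,-0.8,-0.9,0.25,0,0,0],[1,-0.8,-0.9,0.25,0,0,0],[1,-0.8,-0.9,0.25,0,0,0],[1,-0.8,-0.9,0.25,0,0,0]]'
python3 -m jog '[[1,-0.8,-0.9,0.25,0,0,0],[1,-0.8,-0.9,0.25,0,0,0],[1,-0.8,-0.9,0.25,0,0,0],[1,-0.8,-0.9,0.25,0,0,0],[1,-0.8,-0.9,0.25,0,0,0],[1,-0.8,-0.9,0.25,0,0,0],[1,-0.8,-0.9,0.25,0,0,0]]'
python3 -c "
from h import *
plan(447.5,12.8,70,92.3)"
```

```text
t: 0.8
ee_pos: [0.3445, 0.357, 0.2002]
tool_rot: [-0.686, -3.066, 0.0]
ft_force: [0.3, 1.1, -0.8]
opening: 1.005
gripper_force: 0.0
t: 1.5
ee_pos: [0.4135, 0.1269, 0.1502]
tool_rot: [0.685, 3.066, 0.0]
ft_force: [-0.8, 0.3, 0.0]
opening: 1.0
gripper_force: 0.0
shift [-0.397 -0.444  0.401] turn z -0.611 heading 64.8 pos [413.5 126.9 150.2] j6 -0.9 t 1.5 F [-0.8  0.3  0. ] op 1.0 g 0.0
```

```bash
python3 -m jog '[[1,-0.397,-0.444,0.4,0,0,-0.611],[1,-0.397,-0.444,0.4,0,0,-0.611],[1,-0.397,-0.444,0.4,0,0,-0.611],[1,-0.397,-0.444,0.4,0,0,-0.611],[1,-0.397,-0.444,0.4,0,0,-0.611],[1,-0.397,-0.444,0.4,0,0,-0.611]]'
python3 - <<'E'
from h import *
plan(447.5,12.8,19,92.3)
p,d,P=shot("side");cv2.imwrite("pics/side1.png",cv2.resize(p[150:350,300:520],None,fx=3,fy=3,interpolation=cv2.INTER_CUBIC)[:600,:660])
E
```

```text
t: 2.1
ee_pos: [0.4473, 0.0143, 0.0705]
tool_rot: [0.064, -3.141, -0.0]
ft_force: [-0.0, 0.4, 0.5]
opening: 1.002
gripper_force: 0.0
shift [-0.001 -0.008  0.258] turn z 0.001 heading 92.3 pos [447.3  14.3  70.5] j6 -1.65 t 2.1 F [-0.   0.4  0.5] op 1.002 g 0.0
```

View pics/side1.png

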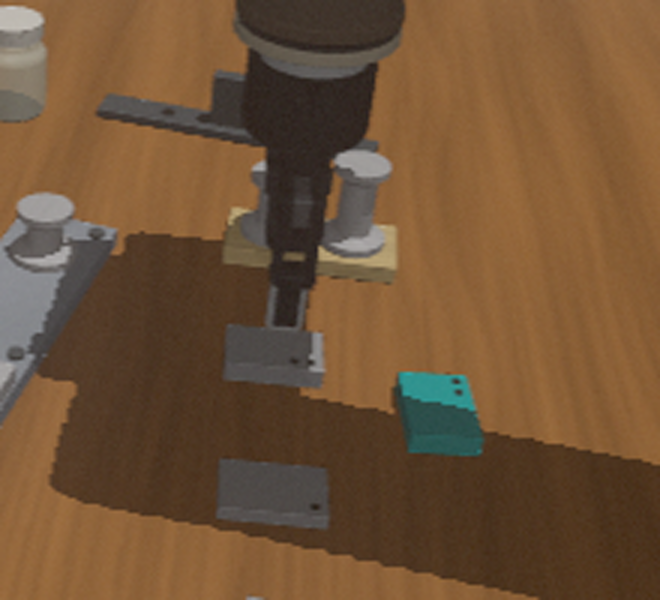

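The two-mark grey plate is directly under the gripper at crop (275,355), clear of the turquoise one at crop (440,412). I'm going down and gripping it.

```bash
python3 -m jog '[[1,-0.001,-0.005,0.15,0,0,0],[1,-0.001,-0.006,0.24,0,0,0],[1,-0.001,-0.006,0.258,0,0,0],[1,-0.001,-0.006,0.258,0,0,0],[0,-0.001,-0.006,0.258,0,0,0],[-0.2,-0.001,-0.006,0.258,0,0,0],[-0.4,-0.001,-0.006,0.258,0,0,0],[-0.6,-0.001,-0.006,0.258,0,0,0],[-0.6,-0.001,-0.006,0.258,0,0,0]]' 40
python3 -c "
from h import *
plan(447.5,12.8,150)"
```

```text
t: 3.05
ee_pos: [0.4477, 0.0118, 0.0195]
tool_rot: [-0.066, 3.14, -0.0]
ft_force: [-0.9, 2.9, 13.6]
opening: 0.505
gripper_force: 38.8
shift [ 0.     0.005 -0.653] turn z 0 heading 92.4 pos [447.7  11.8  19.5] j6 -1.65 t 3.05 F [-0.9  2.9 13.6] op 0.505 g 38.8
```

```bash
python3 -m jog '[[-0.6,0,0.005,-0.1,0,0,0],[-0.6,0,0.005,-0.3,0,0,0],[-0.6,0,0.005,-0.5,0,0,0],[-0.6,0,0.005,-0.5,0,0,0]]'
python3 -c "
from h import *
plan(649.9,108.9,80,78.9)"
```

```text
t: 3.45
ee_pos: [0.4496, 0.0126, 0.123]
tool_rot: [-0.066, 3.134, -0.001]
ft_force: [-1.4, -0.0, -1.4]
opening: 0.503
gripper_force: 43.1
shift [-1.019  0.439  0.222] turn z 0.3 heading 92.4 pos [449.6  12.6 123. ] j6 -1.65 t 3.45 F [-1.4 -0.  -1.4] op 0.503 g 43.1
```

```bash
python3 -m jog '[[-0.6,-1,0.44,0,0,0,0.3],[-0.6,-1,0.44,0,0,0,0.3],[-0.6,-1,0.44,0,0,0,0.3],[-0.6,-1,0.44,0,0,0,0.3],[-0.6,-1,0.44,0.1,0,0,0.3],[-0.6,-1,0.44,0.22,0,0,0.3],[-0.6,-1,0.44,0.22,0,0,0.3],[-0.6,-1,0.44,0.22,0,0,0.3]]'
python3 - <<'E'
from h import *
plan(649.9,108.9,51,78.9)
p,d,P=shot("side");c=p[180:340,200:400];cv2.imwrite("pics/side2.png",cv2.resize(c,None,fx=3.5,fy=3.5,interpolation=cv2.INTER_CUBIC))
E
```

```text
t: 4.25
ee_pos: [0.6424, 0.1088, 0.0743]
tool_rot: [-0.304, -3.125, 0.001]
ft_force: [-0.4, -0.7, -2.2]
opening: 0.5
gripper_force: 43.0
shift [-0.037  0.008  0.117] turn z -0.0 heading 78.9 pos [642.4 108.8  74.3] j6 -1.26 t 4.25 F [-0.4 -0.7 -2.2] op 0.5 g 43.0
```

View pics/side2.png

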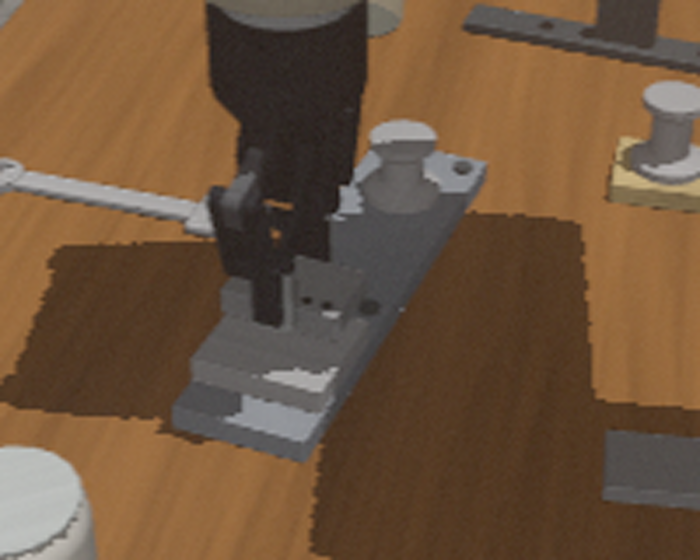

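The held plate may have pitched between the pads: its marked face is at crop (330,300). I'll check its plane from depth.

```bash
python3 - <<'E'
from h import *
p,d,P=shot("side")
v0,v1,u0,u1=252,278,284,306
np.set_printoptions(linewidth=250)
print((P[v0:v1:2,u0:u1:2,2]*1000).round(0).astype(int))
print((P[v0:v1:2,u0:u1:2,1]*1000).round(0).astype(int))
print((P[v0:v1:2,u0:u1:2,0]*1000).round(0).astype(int))
plan(649.9,108.9,51,78.9)
E
```

```text
[[ 71  71  72  74  75  70  15  14  16  14  15]
 [ 69  71  71  71  71  67  14  15  16  13  16]
 [ 71  68  71  71  69  71  70  69  70  14  16]
 [ 70  70  70  70  71  71  71  71  69  71  15]
 [ 71  69  71  70  70  69  70  71  71  70 572]
 [ 69  71  69  70  69  70  70  69  70  64  16]
 [ 70  70  71  70  71  70  70  69  66  59  14]
 [ 69  70  70  69  70  70  70  68  63  16  16]
 [ 68  69  70  71  69  71  70  64  57  16  17]
 [ 65  65  66  67  68  70  66  60  26  15  15]
 [ 59  60  61  61  64  65  62  30  29  30  30]
 [ 30  55  57  58  60  61  55  31  31  29  25]
 [ 31  29  29  31  29  57  28  29  31  26  21]]
[[ 89  89  89  91  91  84   6   4   6   3   3]
 [ 92  94  93  93  92  86  12  11  13   8  11]
 [101  97 100  99  95  98  96  94  94  16  18]
 [105 105 105 103 105 103 103 103  99 101  23]
 [113 110 111 109 109 108 107 109 108 106 787]
 [117 118 116 116 114 115 114 112 112 104  38]
 [124 123 123 122 122 120 120 118 112 102  42]
 [128 128 128 126 126 126 126 122 115  52  52]
 [133 134 134 134 132 134 131 122 113  58  59]
 [135 133 135 135 136 138 132 123  79  64  63]
 [132 134 134 133 
[... 164 characters left out ...]
0 626]
 [646 642 639 635 632 629 641 637 632 629 624]
 [644 642 637 634 631 627 623 620 616 628 623]
 [643 640 636 633 629 625 622 618 615 611 622]
 [642 639 635 631 628 624 621 617 613 610 478]
 [641 637 634 630 627 623 619 616 613 611 619]
 [639 636 632 629 625 622 618 615 613 611 618]
 [638 635 631 628 624 621 617 614 612 621 617]
 [637 633 630 626 623 619 616 614 612 619 615]
 [637 633 630 626 622 618 616 614 619 618 614]
 [637 633 630 626 622 618 616 621 617 613 610]
 [645 634 630 626 622 618 616 619 616 612 610]
 [643 640 637 633 629 618 622 619 614 612 610]]
shift [-0.032  0.007  0.124] turn z -0.0 heading 78.9 pos [643.4 108.8  75.8] j6 -1.26 t 4.35 F [-1.2  0.2 -0.3] op 0.503 g 43.0
```

The plate is level: its top is at 70 mm throughout and y runs 90 to 137, so the tilt was only an impression. I'm lowering it.

```bash
python3 -m jog '[[-0.6,-0.03,0.006,0.06,0,0,0],[-0.6,-0.032,0.006,0.1,0,0,0],[-0.6,-0.032,0.006,0.118,0,0,0],[-0.6,-0.032,0.006,0.124,0,0,0],[-0.6,-0.032,0.006,0.126,0,0,0],[-0.6,-0.032,0.006,0.126,0,0,0],[-0.6,-0.032,0.006,0.126,0,0,0]]'
python3 -c "
from h import *
plan(649.9,108.9,50.5,78.9)"
```

```text
t: 5.05
ee_pos: [0.6496, 0.1089, 0.0496]
tool_rot: [-0.304, -3.127, 0.0]
ft_force: [-2.0, -2.4, 4.5]
opening: 0.502
gripper_force: 43.7
shift [-0.001  0.    -0.004] turn z 0.0 heading 78.9 pos [649.6 108.9  49.6] j6 -1.26 t 5.05 F [-2.  -2.4  4.5] op 0.502 g 43.7
```

```bash
python3 -m jog '[[0.2,0,0,0,0,0,0],[0.5,0,0,0,0,0,0],[0.5,0,0,0,0,0,0],[0.5,0,0,-0.1,0,0,0],[0.5,0,0,-0.25,0,0,0],[0.5,0,0,-0.4,0,0,0],[0.5,0,0,-0.5,0,0,0],[0.5,0,0,-0.5,0,0,0]]'
python3 -c "
from h import *
plan(442.8,144.8,60,92.7)"
```

```text
t: 5.85
ee_pos: [0.6516, 0.1093, 0.1526]
tool_rot: [0.303, 3.122, 0.002]
ft_force: [0.7, -0.0, 0.2]
opening: 0.749
gripper_force: 0.0
shift [ 1.061 -0.027  0.458] turn z -0.306 heading 78.9 pos [651.6 109.3 152.6] j6 -1.26 t 5.85 F [ 0.7 -0.   0.2] op 0.749 g 0.0
```

```bash
python3 -m jog '[[0.8,1,-0.03,0,0,0,-0.3],[0.8,1,-0.03,0,0,0,-0.3],[0.8,1,-0.03,0,0,0,-0.3],[0.8,1,-0.03,0.1,0,0,-0.3],[0.8,1,-0.03,0.3,0,0,-0.3],[0.8,1,-0.03,0.4,0,0,-0.3],[0.8,1,-0.03,0.4,0,0,-0.3],[0.8,1,-0.03,0.4,0,0,-0.3]]'
python3 - <<'E'
from h import *
plan(442.8,144.8,20,92.7)
p,d,P=shot("top");cv2.imwrite("pics/top3.png",p)
m,H,a=hmask(P,.0385,.06,255,310,185,255);print(rect("top",m,.045),m.sum(),np.median(H[m]))
m,H,a=hmask(P,.006,.02,250,295,275,330);print(m.sum())
E
```

```text
t: 6.65
ee_pos: [0.4524, 0.1415, 0.0694]
tool_rot: [0.066, -3.14, 0.0]
ft_force: [-0.1, -0.6, -0.4]
opening: 0.897
gripper_force: 0.0
shift [0.047 0.018 0.247] turn z -0.006 heading 92.4 pos [452.4 141.5  69.4] j6 -1.37 t 6.65 F [-0.1 -0.6 -0.4] op 0.897 g 0.0
[648.9 109.   64.2  44.4 -11. ] 513 0.04495041278292022
0
```

```bash
python3 -m jog '[[0.8,0.047,0.018,0.1,0,0,-0.006],[0.8,0.047,0.018,0.2,0,0,-0.006],[0.8,0.047,0.018,0.24,0,0,-0.006],[0.8,0.047,0.018,0.245,0,0,-0.006],[0.8,0.047,0.018,0.245,0,0,-0.006],[0.1,0.047,0.018,0.245,0,0,-0.006],[-0.2,0.047,0.018,0.245,0,0,-0.006],[-0.6,0.047,0.018,0.245,0,0,-0.006],[-0.6,0.047,0.018,0.245,0,0,-0.006],[-0.6,0.047,0.018,0.245,0,0,-0.006]]' 40
python3 -c "
from h import *
plan(442.8,144.8,120)"
```

```text
t: 7.7
ee_pos: [0.4434, 0.1448, 0.0213]
tool_rot: [-0.073, 3.139, 0.0]
ft_force: [-0.7, -0.7, 13.9]
opening: 0.502
gripper_force: 38.6
shift [ 0.002  0.    -0.493] turn z 0 heading 92.7 pos [443.4 144.8  21.3] j6 -1.37 t 7.7 F [-0.7 -0.7 13.9] op 0.502 g 38.6
```

```bash
python3 -m jog '[[-0.6,0,0,-0.1,0,0,0],[-0.6,0,0,-0.3,0,0,0],[-0.6,0,0,-0.5,0,0,0],[-0.6,0,0,-0.5,0,0,0]]'
python3 -c "
from h import *
plan(649.3,109,85,78.9)"
```

```text
t: 8.1
ee_pos: [0.4452, 0.1454, 0.1249]
tool_rot: [-0.073, 3.134, 0.002]
ft_force: [0.1, 0.1, -1.3]
opening: 0.498
gripper_force: 42.2
shift [-1.009 -0.23   0.206] turn z 0.306 heading 92.7 pos [445.2 145.4 124.9] j6 -1.37 t 8.1 F [ 0.1  0.1 -1.3] op 0.498 g 42.2
```

```bash
python3 -m jog '[[-0.6,-1,-0.23,0,0,0,0.3],[-0.6,-1,-0.23,0,0,0,0.3],[-0.6,-1,-0.23,0,0,0,0.3],[-0.6,-1,-0.23,0,0,0,0.3],[-0.6,-1,-0.23,0.1,0,0,0.306],[-0.6,-1,-0.23,0.2,0,0,0.306],[-0.6,-1,-0.23,0.2,0,0,0.306],[-0.6,-1,-0.23,0.2,0,0,0.306],[-0.6,-1,-0.23,0.2,0,0,0.306]]'
python3 - <<'E'
from h import *
plan(649.3,109,67,78.9)
p,d,P=shot("side");m,H,a=hmask(P,.05,.1,255,310,235,290)
c=P[252:270:3,286:300:3,2];print((c*1000).round(0))
E
```

```text
t: 9.0
ee_pos: [0.645, 0.1084, 0.0815]
tool_rot: [0.303, 3.126, 0.0]
ft_force: [0.6, -0.6, -1.5]
opening: 0.493
gripper_force: 42.2
shift [-0.02   0.007  0.072] turn z 0.001 heading 78.9 pos [645.  108.4  81.5] j6 -1.26 t 9.0 F [ 0.6 -0.6 -1.5] op 0.493 g 42.2
[[ 71.  74.  74.  13.  14.]
 [ 71.  68.  68.  69.  15.]
 [ 69.  70.  70.  69.  72.]
 [ 68.  69.  69.  69.  70.]
 [ 69. 572.  70.  70.  69.]
 [ 70.  71.  70.  69.  63.]]
```

```bash
python3 -m jog '[[-0.6,-0.02,0.005,0.03,0,0,0],[-0.6,-0.02,0.005,0.06,0,0,0],[-0.6,-0.02,0.005,0.07,0,0,0],[-0.6,-0.02,0.005,0.075,0,0,0],[-0.6,-0.02,0.005,0.078,0,0,0],[-0.6,-0.02,0.005,0.078,0,0,0],[-0.6,-0.02,0.005,0.078,0,0,0]]'
python3 -c "
from h import *
plan(649.3,109,66,78.9)"
```

```text
t: 9.75
ee_pos: [0.649, 0.1084, 0.0663]
tool_rot: [0.303, 3.126, 0.0]
ft_force: [-7.7, -1.1, 25.1]
opening: 0.495
gripper_force: 44.9
shift [-0.001  0.003  0.002] turn z 0.0 heading 78.9 pos [649.  108.4  66.3] j6 -1.26 t 9.75 F [-7.7 -1.1 25.1] op 0.495 g 44.9
```

```bash
python3 -m jog '[[-0.6,0,0,-0.004,0,0,0],[-0.6,0,0,-0.004,0,0,0],[0.2,0,0,-0.004,0,0,0],[0.5,0,0,-0.004,0,0,0],[0.5,0,0,-0.004,0,0,0],[0.5,0,0,-0.1,0,0,0],[0.5,0,0,-0.25,0,0,0],[0.5,0,0,-0.4,0,0,0],[0.5,0,0,-0.5,0,0,0],[0.5,0,0,-0.5,0,0,0]]'
python3 -c "
from h import *
plan(492.3,-313.2,150,79.5)"
```

```text
t: 10.75
ee_pos: [0.6506, 0.1086, 0.1679]
tool_rot: [0.303, 3.122, 0.002]
ft_force: [0.0, 0.2, -1.3]
opening: 0.749
gripper_force: 0.0
shift [ 0.371 -2.222  0.085] turn z -0.013 heading 78.9 pos [650.6 108.6 167.9] j6 -1.26 t 10.75 F [ 0.   0.2 -1.3] op 0.749 g 0.0
```

```bash
python3 -m jog '[[0.5,0.12,-0.8,0,0,0,0],[0.5,0.12,-0.8,0,0,0,0],[0.5,0.12,-0.8,0,0,0,0],[0.5,0.12,-0.8,0,0,0,0],[0.5,0.12,-0.8,0,0,0,0]]'
python3 -m jog '[[0.5,0.22,-0.7,0,0,0,0],[0.5,0.22,-0.7,0,0,0,0],[0.5,0.22,-0.7,0,0,0,0],[0.5,0.22,-0.7,0,0,0,0],[0.5,0.22,-0.7,0,0,0,0]]'
python3 - <<'E'
from h import *
p,d,P=shot("top");cv2.imwrite("pics/top4.png",p)
m,H,a=hmask(P,.0495,.07,255,310,185,255);print(rect("top",m,.055),m.sum(),np.median(H[m]))
m,H,a=hmask(P,.049,.07,340,385,205,250);print("post",rect("top",m,.055),np.median(H[m]))
for lo,hi,z in((.004,.013,.008),(.045,.07,.053)):
  m,H,a=hmask(P,lo,hi,440,495,215,340);print("bracket",rect("top",m,z),m.sum())
P=cloud("top",np.load("pics/top0.npy"));m,H,a=hmask(P,.0045,.013,440,495,215,340)
pts=P[m][:,:2];q=pts-np.median(pts,0)
for lo,hi in((-.11,-.04),(.04,.11)):
  k=(q[:,0]>lo)&(q[:,0]<hi);print("bar half",np.mean(pts[k],0)*1000)
plan(492.3,-313.2,60,79.5)
E
```

```text
t: 11.25
ee_pos: [0.5937, -0.0458, 0.1643]
tool_rot: [-0.308, -3.125, 0.0]
ft_force: [-0.0, 0.6, -0.0]
opening: 0.746
gripper_force: 0.0
t: 11.75
ee_pos: [0.5247, -0.1729, 0.1646]
tool_rot: [-0.306, -3.127, -0.001]
ft_force: [-0.4, -0.9, 0.4]
opening: 0.75
gripper_force: 0.0
[647.8 108.7  64.5  44.1 -11.1] 527 0.05499826013039281
post [615.3 -67.3  37.1  36.8  -1.8] 0.05471758690423306
bracket [ 438.3 -305.    71.5   41.1  -13.5] 421Traceback (most recent call last):
  File "<stdin>", line 6, in <module>
  File "h.py", line 19, in rect
    c=max(cs,key=cv2.contourArea)[:,0]
      ~~~^^^^^^^^^^^^^^^^^^^^^^^^
ValueError: max() iterable argument is empty
```

Stack is right: 55 mm at (648,109), yaw -11.1°, level with the post. Next is the bracket's yaw, from the first picture.

```bash
python3 - <<'E'
from h import *
P=cloud("top",np.load("pics/top0.npy"));m,H,a=hmask(P,.0045,.013,440,495,215,340)
pts=P[m][:,:2];q=pts-[.4923,-.3132]
M=[]
for lo,hi in((-.11,-.04),(.04,.11)):
  k=(q[:,0]>lo)&(q[:,0]<hi);M.append(pts[k].mean(0));print("bar half",M[-1]*1000)
d=M[1]-M[0];print("yaw",np.degrees(np.arctan2(d[1],d[0])))
plan(492.3,-313.2,110,79.5)
E
```

```text
bar half [ 418.06575996 -302.67935952]
bar half [ 567.17959069 -325.28645857]
yaw -8.620942231870332
shift [ 0.025 -0.724  0.273] turn z -0.013 heading 78.9 pos [ 525.1 -172.2  164.7] j6 -1.75 t 11.8 F [0.  0.6 1.1] op 0.752 g 0.0
```

```bash
python3 -m jog '[[0.2,0.025,-0.726,0.1,0,0,-0.055],[0.2,0.025,-0.726,0.27,0,0,-0.055],[0.2,0.025,-0.726,0.27,0,0,-0.055],[0.2,0.025,-0.726,0.27,0,0,-0.055],[0.2,0.025,-0.726,0.27,0,0,-0.055]]'
python3 - <<'E'
from h import *
plan(492.4,-313.6,38,81.4)
p,d,P=shot("side");c=p[130:250,310:470];cv2.imwrite("pics/side5.png",cv2.resize(c,None,fx=4,fy=4,interpolation=cv2.INTER_CUBIC))
E
```

```text
t: 12.3
ee_pos: [0.492, -0.314, 0.1098]
tool_rot: [-0.237, -3.131, -0.002]
ft_force: [-0.4, 0.3, 0.7]
opening: 0.603
gripper_force: 0.0
shift [-0.002  0.002  0.359] turn z -0.001 heading 81.4 pos [ 492.  -314.   109.8] j6 -2.04 t 12.3 F [-0.4  0.3  0.7] op 0.603 g 0.0
```

View pics/side5.png

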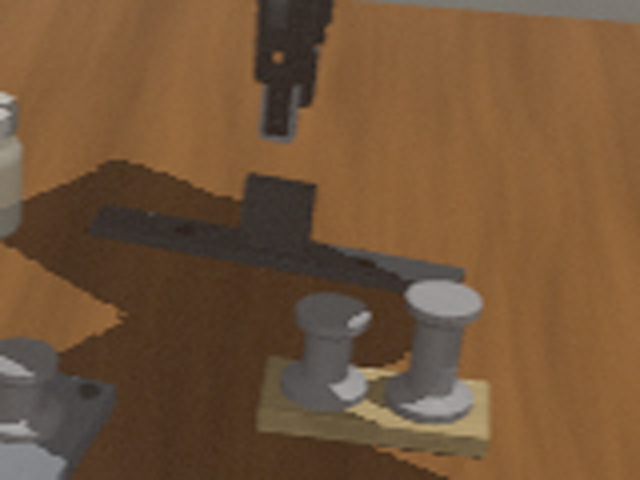

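The gripper at crop (278,130) is centred above the lug at crop (280,210). I'm descending and gripping.

```bash
python3 -m jog '[[0.2,-0.002,0.002,0.15,0,0,0],[0.2,-0.002,0.002,0.3,0,0,0],[0.2,-0.002,0.002,0.355,0,0,0],[0.2,-0.002,0.002,0.359,0,0,0],[-0.3,-0.002,0.002,0.359,0,0,0],[-0.9,-0.002,0.002,0.359,0,0,0],[-1,-0.002,0.002,0.359,0,0,0],[-1,-0.002,0.002,0.359,0,0,0],[-1,-0.002,0.002,0.359,0,0,0],[-1,-0.002,0.002,0.359,0,0,0]]' 90
python3 -m jog '[[-1,0,0,-0.05,0,0,0],[-1,0,0,-0.2,0,0,0],[-1,0,0,-0.4,0,0,0],[-1,0,0,-0.55,0,0,0],[-1,0,0,-0.55,0,0,0],[-1,0,0,-0.55,0,0,0]]'
python3 -c "
from h import *
plan(632.6,20.8,150,-11.1)"
```

```text
t: 13.35
ee_pos: [0.493, -0.3146, 0.0407]
tool_rot: [0.236, 3.131, -0.002]
ft_force: [1.4, 2.0, 8.7]
opening: 0.152
gripper_force: 88.9
t: 13.95
ee_pos: [0.4921, -0.3142, 0.1497]
tool_rot: [0.236, 3.132, -0.001]
ft_force: [-0.2, -0.2, -6.6]
opening: 0.148
gripper_force: 88.5
shift [-0.444  1.761 -0.002] turn z -1.945 heading 81.4 pos [ 492.1 -314.2  149.7] j6 -2.04 t 13.95 F [-0.2 -0.2 -6.6] op 0.148 g 88.5
```

```bash
python3 -m jog '[[-1,-0.05,0.2,-0.05,0,0,0.15],[-1,-0.1,0.4,-0.05,0,0,0.3],[-1,-0.15,0.6,-0.05,0,0,0.45],[-1,-0.2,0.7,-0.05,0,0,0.6],[-1,-0.22,0.8,-0.05,0,0,0.75],[-1,-0.22,0.88,-0.05,0,0,0.9],[-1,-0.22,0.88,-0.05,0,0,1],[-1,-0.22,0.88,-0.05,0,0,1]]'
python3 -c "
from h import *
plan(632.6,20.8,150,-11.1)"
```

```text
t: 14.75
ee_pos: [0.5609, -0.1458, 0.1573]
tool_rot: [-1.416, -2.801, 0.001]
ft_force: [0.4, 0.4, -6.7]
opening: 0.145
gripper_force: 89.7
shift [0.458 0.783 0.036] turn z 1.055 heading 36.4 pos [ 560.9 -145.8  157.3] j6 -0.94 t 14.75 F [ 0.4  0.4 -6.7] op 0.145 g 89.7
```

```bash
python3 -m jog '[[-1,0.1,0.2,0,0,0,0.15],[-1,0.2,0.4,0,0,0,0.3],[-1,0.3,0.55,0,0,0,0.45],[-1,0.4,0.7,0,0,0,0.6],[-1,0.458,0.783,0,0,0,0.75],[-1,0.458,0.783,0,0,0,0.9],[-1,0.458,0.783,0,0,0,1],[-1,0.458,0.783,0,0,0,1],[-1,0.458,0.783,0,0,0,1]]'
python3 -c "
from h import *
plan(632.6,20.8,110,-11.1)"
```

```text
t: 15.65
ee_pos: [0.6332, 0.0195, 0.1582]
tool_rot: [-2.378, -2.052, 0.002]
ft_force: [0.0, -0.6, -5.7]
opening: 0.148
gripper_force: 90.3
shift [ 0.006 -0.004  0.241] turn z 0.06 heading -8.4 pos [633.2  19.5 158.2] j6 0.13 t 15.65 F [ 0.  -0.6 -5.7] op 0.148 g 90.3
```

```bash
python3 -m jog '[[-1,0.006,-0.004,0.1,0,0,0.06],[-1,0.006,-0.004,0.2,0,0,0.06],[-1,0.006,-0.004,0.241,0,0,0.06],[-1,0.006,-0.004,0.241,0,0,0.06],[-1,0.006,-0.004,0.241,0,0,0.06]]'
python3 - <<'E'
from h import *
p,d,P=shot("top")
m,H,a=hmask(P,.06,.088,240,420,170,260);m&=~win(m,305,352,0,480)
q=P[m];c=q.mean(0);_,_,V=np.linalg.svd(q-c,full_matrices=False);e=V[0]*np.sign(V[0][1])
t=(q-c)@e;print("pitch deg",np.degrees(np.arcsin(e[2])),"yaw",np.degrees(np.arctan2(e[1],e[0])),"ends mid",(c+e*(t.min()+t.max())/2)*1000,np.ptp(t)*1000,"top z",c[2]*1000)
p,d,P=shot("side");cv2.imwrite("pics/side6.png",cv2.resize(p[160:340,220:400],None,fx=3.3,fy=3.3,interpolation=cv2.INTER_CUBIC))
plan(632.6,20.8,96,-11.1)
E
```

```text
t: 16.15
ee_pos: [0.6334, 0.0211, 0.1113]
tool_rot: [2.429, 1.993, 0.0]
ft_force: [0.3, 0.3, -6.1]
opening: 0.151
gripper_force: 90.2
pitch deg -0.11218398669676227 yaw 83.00420581263748 ends mid [626.12448883  21.72875432  78.14080565] 147.55529338420374 top z 78.13882229702133
shift [-0.003 -0.006  0.079] turn z -0.004 heading -11.3 pos [633.8  21.1 111.9] j6 0.18 t 16.25 F [-0.3 -0.9 -5.9] op 0.146 g 90.2
```

View pics/side6.png

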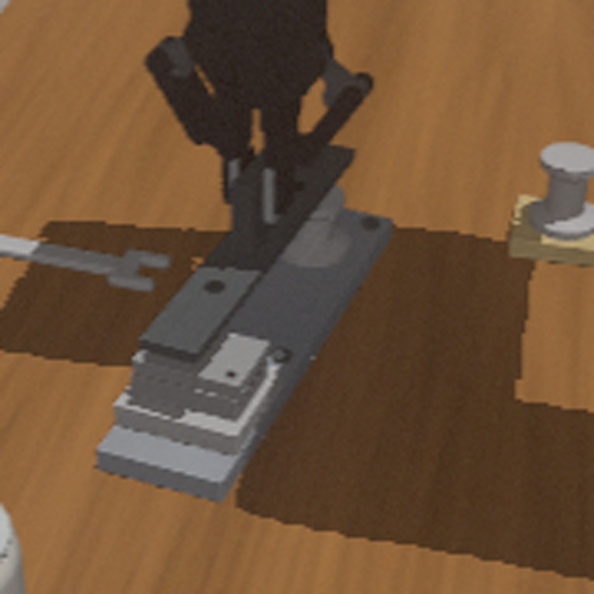

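The bracket hangs level about 15 mm above stack and post, lug up. Its near end at crop (195,345) looks slightly left of the stack, so I'll measure that with depth before laying it.

```bash
python3 - <<'E'
from h import *
p,d,P=shot("side")
Q=P-np.array([632.6,20.8,0])/1000
a=np.radians(78.9);u=np.array([np.cos(a),np.sin(a)]);w=np.array([u[1],-u[0]])
L=Q[...,:2]@u*1000;T=Q[...,:2]@w*1000;Z=P[...,2]*1000
for nm,lo,hi,l0,l1 in(("bar",74,84,40,125),("stack",53,58,60,120),("seat",27,33,50,130),("base",12,18,-150,150),("post",52,58,-115,-65)):
    k=(Z>lo)&(Z<hi)&(L>l0)&(L<l1)&(abs(T)<60)
    print(nm,k.sum(),"L",np.percentile(L[k],[1,99]).round(1),"T",np.percentile(T[k],[1,50,99]).round(1),"z",np.median(Z[k]).round(1))
    if nm=="bar":
        for s in range(40,125,15):
            j=k&(L>=s)&(L<s+15);print(s,np.percentile(T[j],[2,98]).round(1) if j.sum()>5 else 0, np.median(Z[j]).round(1) if j.any() else 0)
E
```

```text
bar 563 L [ 40.8 123.8] T [-13.6   2.   20.3] z 78.5
40 [-13.7  19.2] 78.3
55 [-13.6  19.1] 78.6
70 [-13.5  19.5] 78.5
85 [-13.3  20.2] 78.6
100 [-13.1  19.4] 78.6
115 [-12.9  19.8] 78.2
stack 300 L [ 69.8 113.5] T [-32.4 -14.   29.3] z 54.4
seat 316 L [ 60.1 124.6] T [-35.8  -9.7  37.3] z 29.4
base 1431 L [-140.  146.] T [-36.  -13.2  35.7] z 14.4
post 45 L [-104.6  -69.9] T [-18.4 -10.8  -5.5] z 54.2
```

```bash
python3 -c "
from h import *
plan(631.4,21.4,99.5,-11.2)
p,d,P=shot('side')
Q=P-np.array([632.6,20.8,0])/1000
a=np.radians(78.9);u=np.array([np.cos(a),np.sin(a)]);w=np.array([u[1],-u[0]])
L=Q[...,:2]@u*1000;T=Q[...,:2]@w*1000;Z=P[...,2]*1000
k=(Z>76)&(Z<82)&(L>40)&(L<160)&(abs(T)<25);print(np.percentile(L[k],[97,98,99,100]))
for n,lo,hi in (('base',12,18),('seat',28,33)):
  k=(Z>lo)&(Z<hi)&(L>40)&(L<160)&(abs(T)<30);print(n,np.percentile(L[k],[97,98,99,100]))
"
```

```text
shift [-0.001 -0.012  0.062] turn z -0.002 heading -11.3 pos [633.8  21.2 111.9] j6 0.18 t 16.3 F [ 0.4  0.1 -5.6] op 0.15 g 90.2
[122.70976344 123.22575729 123.83730097 126.07331856]
base [145.93925907 146.30636505 146.70273081 147.86348088]
seat [124.79237649 124.87429174 125.38497231 126.2983007 ]
```

```bash
python3 -m jog '[[-1,0.002,-0.012,0.03,0,0,0],[-1,0.004,-0.012,0.055,0,0,0],[-1,0.004,-0.012,0.062,0,0,0],[-1,0.004,-0.012,0.065,0,0,0],[-1,0.004,-0.012,0.068,0,0,0],[-1,0.004,-0.012,0.071,0,0,0],[-1,0.004,-0.012,0.071,0,0,0],[-1,0.004,-0.012,0.071,0,0,0]]'
python3 -c "
from h import *
plan(631.4,21.4,96,-11.2)"
```

```text
t: 17.15
ee_pos: [0.6309, 0.0225, 0.0968]
tool_rot: [2.43, 1.992, 0.0]
ft_force: [-0.5, -0.0, -6.5]
opening: 0.155
gripper_force: 90.5
shift [-0.005  0.003  0.004] turn z -0.003 heading -11.3 pos [630.9  22.5  96.8] j6 0.19 t 17.15 F [-0.5 -0.  -6.5] op 0.155 g 90.5
```

```bash
python3 -m jog '[[-1,-0.008,0.002,0,0,0,0],[-1,-0.01,0.003,0.002,0,0,0],[-1,-0.01,0.003,0.004,0,0,0],[-1,-0.01,0.003,0.006,0,0,0],[-1,-0.01,0.003,0.006,0,0,0],[-1,-0.01,0.003,0.006,0,0,0]]'
python3 -c "
from h import *
plan(631.4,21.0,96,-11.2)"
```

```text
t: 17.75
ee_pos: [0.6311, 0.0204, 0.0957]
tool_rot: [2.43, 1.992, 0.0]
ft_force: [-1.6, -0.8, -0.1]
opening: 0.15
gripper_force: 91.2
shift [ 0.003  0.001 -0.002] turn z -0.003 heading -11.3 pos [631.1  20.4  95.7] j6 0.18 t 17.75 F [-1.6 -0.8 -0.1] op 0.15 g 91.2
```

Contact: the wrist force went from -6.5 N to about 0, so the weight is carried. I'm releasing and lifting away.

```bash
python3 -m jog '[[-1,0,0,0.001,0,0,0],[-0.6,0,0,0.001,0,0,0],[-0.3,0,0,0.001,0,0,0],[-0.1,0,0,0.001,0,0,0],[-0.1,0,0,0,0,0,0],[-0.1,0,0,-0.05,0,0,0],[-0.1,0,0,-0.2,0,0,0],[-0.1,0,0,-0.4,0,0,0],[-0.1,0,0,-0.7,0,0,0],[-0.1,0,0,-0.7,0,0,0]]'
python3 -m jog '[[-0.1,-0.9,-0.5,0,0,0,0],[-0.1,-0.9,-0.5,0,0,0,0],[-0.1,-0.9,-0.5,0,0,0,0],[-0.1,-0.9,-0.5,0,0,0,0],[-0.1,-0.9,-0.5,0,0,0,0],[-0.1,-0.9,-0.5,0,0,0,0]]'
python3 - <<'E'
from h import *
p,d,P=shot("top");cv2.imwrite("pics/top7.png",p)
m,H,a=hmask(P,.058,.072,240,420,170,260);q=P[m];print("bar",rect("top",hmask(P,.058,.2,240,420,170,260)[0],.063))
c=q.mean(0);_,_,V=np.linalg.svd(q-c,full_matrices=False);e=V[0]*np.sign(V[0][1]);t=(q-c)@e
print("yaw",np.degrees(np.arctan2(e[1],e[0])),"pitch",np.degrees(np.arcsin(e[2])),"mid",(c+e*(t.min()+t.max())/2)*1000,"z",np.median(H[m]))
print("lug",rect("top",hmask(P,.095,.12,240,420,170,260)[0],.108))
plan(630,20,150)
cv2.imwrite("pics/top7c.png",cv2.resize(p[100:340,160:500],None,fx=2.2,fy=2.2))
E
```

```text
t: 18.75
ee_pos: [0.6336, 0.0204, 0.2419]
tool_rot: [2.426, 1.988, 0.01]
ft_force: [-0.1, -0.1, 0.5]
opening: 0.453
gripper_force: 0.0
t: 19.35
ee_pos: [0.4972, -0.1375, 0.2362]
tool_rot: [2.432, 1.988, 0.001]
ft_force: [0.4, 0.5, 0.6]
opening: 0.453
gripper_force: 0.0
bar [631.7  21.9 239.4  37.9  79.1]
yaw 78.45345791259435 pitch 0.03760372112308575 mid [630.84700065  22.18601054  63.29601315] z 0.06290150709554934
lug [630.8  21.9  43.8  15.4  79. ]
shift [0.899 0.492 0.431] turn z 0 heading -11.4 pos [ 498.  -136.8  236.1] j6 -0.13 t 19.4 F [-0.   0.3 -0.3] op 0.454 g 0.0
```

View pics/top7c.png

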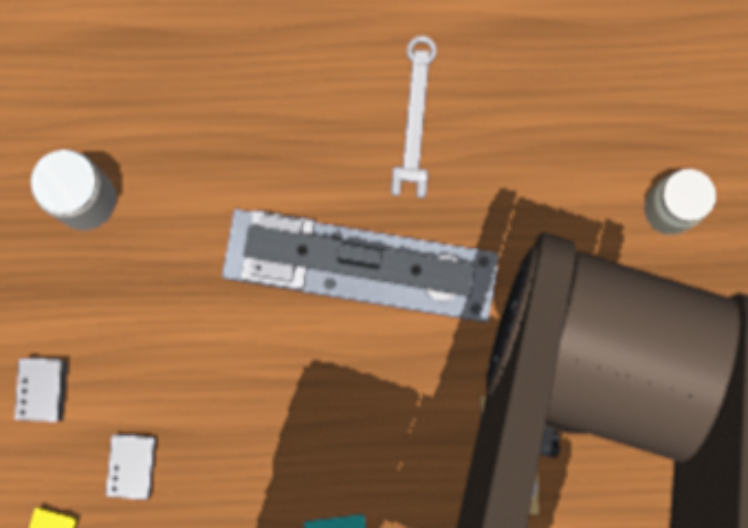

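The picture shows the bracket lying across stack (crop 280,245) and post (445,270), along the jig. It is level (pitch 0.04°), yaw about 79°, and within about 2 mm of centre. The tin, jar and wrench are where they were, so I'm handing in.

```bash
python3 -c "
from workcell import ctrl
print(ctrl.close_job())"
```

```text
the job is handed in; nothing more can be done
None
```

I stacked plate15 and plate10 on the seat, level with the 55 mm post, and laid the bracket lug up across stack and post, level and within about 2 mm of the jig's centre; the gripper is clear, the tin, jar and wrench were not touched, and the job was handed in at about 19 s.

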